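# Turn the saucepan down and the frying pan up by one click

## Robot

A 6-joint arm with a two-finger parallel gripper is mounted at the origin on the work surface. World frame = base frame: x ahead of the robot, y to its left, z up, the work surface at z = 0. Lengths are in m, angles in rad, forces in N, time in s.
With the tool pointing down it reaches from about 0.3 to 0.875 m from the base axis. Payload 6.4 kg.
Tool frame: the origin (TCP) lies on the centre line of the jaws, within the pads' length; the fingertips stand ahead of it and the grasp point (between the pads) lies 2 mm behind it (arm.finger_overhang is the z of the fingertips in the tool frame, in m); z points along the fingers, y is the line along which they close (so a half turn about z gives the same grasp; the last joint's range is limited). The gripper opens to 88 mm and grips with 3 to 60 N. Pads are 18 mm wide; open, the fingers measure 123 mm over their backs; the gripper's body (75 mm by 187 mm) begins 45 mm behind the grasp point.
Start: joints at [0.925, 0.181, 1.607, -0, 1.354, -0.206], TCP at [0.245, 0.52, 0.256] pointing down, gripper open.
Joint ranges: [-2.99, 2.99], [-0.89, 2.07], [0.3, 2.58], [-1.14, 4.28], [0, 2.63], [-3.12, 3.12]. Speed limits (rad/s): [2.57, 2.57, 3.01, 3.14, 3.14, 3.14].

## Interface

Orientations are given as a rotation vector (axis times angle).
In Python, from workcell import arm gives the robot as it stands.
- The arm moves only by the shell command python3 -m handwheel 'ROWS' [OPENING]. ROWS is JSON, a list that holds one entry, the list of rows, each a list of 6 numbers: the shift along the tool's x, y, z as a fraction of full scale, then the turn, a rotation vector about the tool's x, y, z as a fraction of full scale. A call has 1 to 12 rows; each row shifts and turns the commanded pose from where the row before left it, along the tool's axes as they then stand; what a row does not reach is not made up. Full scale, the value 1, is 0.025 m for a shift and 0.08 rad for a turn. A row lasts 1/10 s, in which the tool goes at most 50 mm and 8.59 degrees, less where a joint would pass 70% of its speed; a pose out of reach is approached as far as the arm can. A call with a number of a shift or a turn outside -1 to 1 is refused whole. A call with a gripper value outside its range is refused whole. OPENING is the closure, from -1 (fully open) to 1 (shut), set as the call begins (- or left out, the last holds). The fingers move at their own pace and stop on an object; the grip force is fixed at half the most. Time passes only in rows, so rows that do not move let the fingers close. It gives the time, the measured TCP pose, the force, the opening and the grip force at its end, in the units of the state.
- arm.sense(): the state, without advancing time (a new reading comes with each control period).
- arm.read_camera(name): name is "side" or "top" or "wrist"; returns a dict with "img" (400x640x3 uint8, red, green, blue), "depth" (400x640 float32, m along the optical axis (not along the pixel's ray), 0 where there is no reading), "fx", "fy", "cx", "cy" (pixels), "dist" ([k1, k2, p1, p2, k3] as OpenCV has them; the pictures are not rectified), "R" (3x3) and "t" (3): a world point X has camera coordinates R X + t. Camera axes: x right, y down, z forward; pixel columns grow to the right and rows downward; lengths in m; the calibration is good to about 2 mm. A picture is of the moment at which its call begins.
- arm.job_done(): hands the job in; it is judged then, once.
The state is a dict: "time_s": time; "q": joint angles; "qvel": joint speeds; "joint_torque": joint torques, N m; "tcp_pos": TCP position; "ee_rot": TCP orientation; "ft_force": force on the tool from outside, world axes, zero at the start; "ft_torque": the same for the moment, N m; "finger_gap": finger opening in m; "grip_force": force on a finger pad.
Only numpy, scipy, OpenCV 4.12 (cv2) and the standard library are available. Lean on these libraries where they do the work, as an engineer would, in place of code of your own. Each camera call takes 0.05 s, during which the arm holds its last target. There are 200 camera calls.

## Task

On the two-plate hob, turn the heat under the lidded saucepan down by exactly one click and the heat under the open frying pan up by exactly one click: each plate's knob is straight in front of it (on the robot's side), and clockwise seen from above is hotter. Drag each knurled knob round with a fingertip, or the outside of the shut fingers, by friction on its top or its rim, and never take it between the fingers. Leave the pans, the salt shaker and everything else standing where they are, and end with both knobs settled in their new click stops.

Things in the scene. Friction and masses are not known exactly. Their poses are not given: they have to be found in the camera images.
- hob: the hob, fixed: 360 mm deep (x) by 580 mm wide (y), flat top 66 mm above the worktop; steel control strip along its front (its -x side), black glass behind it. Origin: centre of the underside; x points away from the robot, y to the robot's left when its yaw is 0. In this frame the plate centres are at (45, 140) and (45, -140) mm and the knob axes at (-132, 140) and (-132, -140) mm
- knob_left_top (a point): centre of the flat top face of the left (+y) knob, which is a black knurled upright cylinder, 51 mm across and 26 mm high over the control strip (top face 92 mm above the worktop), turning about the vertical axis through this point; a thin flange, 57 mm across and 4 mm high, at its foot
- knob_left (a joint): left knob in rad: 0 = off (white pointer to the plate), growing clockwise from above; click stops every pi/6 = 0.5236 from 0 to pi. Starts at rest in the third click (about 1.571), pointer to the right, -y. 0.04 N m takes it over to the next; past half way it springs on into the stop, short of it back. A fingertip pressed with 8 to 10 N on the outer part of the top takes it round. Its plate is at +y.
- knob_right_top (a point): the same for the right (-y) knob: centre of its flat top face, on its axis
- knob_right (a joint): right knob in rad: 0 = off (white pointer to the plate), growing clockwise from above; click stops every pi/6 = 0.5236 from 0 to pi. Starts at rest in the third click (about 1.571), pointer to the right, -y. 0.04 N m takes it over to the next; past half way it springs on into the stop, short of it back. A fingertip pressed with 8 to 10 N on the outer part of the top takes it round. Its plate is at -y.
- saucepan: steel saucepan with its lid on, loose (about 1.3 kg), standing on one of the plates: 160 mm across (lid 164), 113 mm high, black lid knob up to 137 mm; origin: centre of its underside; a long black handle goes out along its +x axis, 225 mm from the origin, about 100 mm up, roughly away from the robot
- frying_pan: open dark frying pan, loose (about 1 kg), on the other plate: 210 mm across the rim, 42 mm high; origin: centre of its underside; long wooden handle along its +x axis, 250 mm from the origin, about 70 mm up, roughly away from the robot
- salt_shaker: glass salt shaker with a steel cap, loose, 42 mm across and 67 mm high, upright on the control strip between the knobs; origin: centre of its underside
- jug: glass measuring jug, loose, 136 mm across the rim, 135 mm high, handle at its +y; origin: centre of its underside; left of the hob
- oil_bottle: green oil bottle, loose, 64 mm across, 250 mm high; origin: centre of its underside; right of the hob
- milk_carton: blue and white carton, loose, 70 x 95 mm, 215 mm high; origin: centre of its underside; left of the hob
- stopper: turned wooden stopper, loose, 58 mm across, 36 mm high; origin: centre of its underside; on the worktop nearer to the robot, left
- mustard_jar: glass jar with a black screw lid, loose, 60 mm across, 80 mm high; origin: centre of its underside; on the worktop nearer to the robot, right

How it is judged:
At the end, for the whole second after the job is handed in: The knob in front of the saucepan rests one click stop lower than it started (at 1.047 rad) and the knob in front of the frying pan one click stop higher (at 2.094 rad), each within 0.12 rad, both still; the pans are on their plates (((horizontal distance between saucepan and knob_left_top below 0.24 m and horizontal distance between frying_pan and knob_right_top below 0.24 m and value of joint knob_left between 0.9272 and 1.1672 rad and value of joint knob_right between 1.9744 and 2.2144 rad) or (horizontal distance between saucepan and knob_right_top below 0.24 m and horizontal distance between frying_pan and knob_left_top below 0.24 m and value of joint knob_right between 0.9272 and 1.1672 rad and value of joint knob_left between 1.9744 and 2.2144 rad)) and velocity of joint knob_left between -0.05 and 0.05 rad/s and velocity of joint knob_right between -0.05 and 0.05 rad/s); the robot touches nothing.
It fails at once if a knob is taken between the fingers: the grasp point comes within 12 mm of its axis and lower than 10 mm above its top ((horizontal distance between the grasp point and knob_left_top below 0.012 m and z of the grasp point in the frame of knob_left_top below 0.01 m) or (horizontal distance between the grasp point and knob_right_top below 0.012 m and z of the grasp point in the frame of knob_right_top below 0.01 m)).
It fails at once if a pan is lifted or shifted by more than 20 mm (distance of any of saucepan, frying_pan from where it was at the start of the episode above 0.02 m).
It fails at once if the salt shaker is tipped over or moved by more than 20 mm (distance of salt_shaker from where it was at the start of the episode above 0.02 m or angle between salt_shaker's own z axis and vertical above 0.5 rad).
It fails at once if something around the hob is moved by more than 40 mm or tipped over (distance of any of jug, oil_bottle, milk_carton, stopper, mustard_jar from where it was at the start of the episode above 0.04 m or angle between any of jug, oil_bottle, milk_carton, stopper, mustard_jar's own z axis and vertical above 0.5 rad).
It also fails if it takes over 42 s, if anything falls off the work surface, if the arm or the gripper's body presses on something with over 40 N, if the wrist force passes 120 N, or if a joint passes its speed limit or range.

## Working session

There is one attempt and no reset: what is moved stays moved. The work goes in short steps, Python scripts to look and compute and a shell command to move; the robot and the scene stay as the last step left them, time stands still between calls to the robot, and variables do not carry over. Pictures are saved under pics/ and viewed, at most 10 in all, crops included, and the job is handed in when it is done.

```bash
mkdir -p pics; python3 - <<'E'
from workcell import arm
import cv2,numpy as np
s=arm.sense(); print(s["tcp_pos"],s["ee_rot"],s["time_s"],s["finger_gap"],s["ft_force"],arm.finger_overhang)
for n in("top","side"):
    c=arm.read_camera(n); np.savez(f"{n}0.npz",**c)
    cv2.imwrite(f"pics/{n}0.png",c["img"][:,:,::-1]); print(n,c["fx"],c["cx"],c["cy"],c["dist"],c["R"],c["t"])
E
```

```text
[0.24451563 0.51988814 0.25483758] [-6.85198423e-01 -3.06527379e+00  2.44593501e-03] 0.0 0.08829235435054224 [0.04571091 0.06213192 0.75427861] 0.017
top 374.643136788091 324.5852886716615 196.64162430082797 [-0.0839738  0.         0.         0.         0.       ] [[-0.06031977 -0.99816077 -0.00604997]
 [-0.97465585  0.06020525 -0.21545602]
 [ 0.21542399 -0.00709962 -0.9764948 ]] [0.0634188  0.50804696 1.0868809 ]
side 472.1992478489703 324.34758901000794 195.17643444611858 [-0.06991912  0.          0.          0.          0.        ] [[ 0.99872704 -0.04530528  0.02217497]
 [-0.01194394 -0.63952939 -0.76867386]
 [ 0.04900653  0.76743051 -0.63925642]] [-0.48988708  0.09304865  1.40485987]
```

View pics/top0.png

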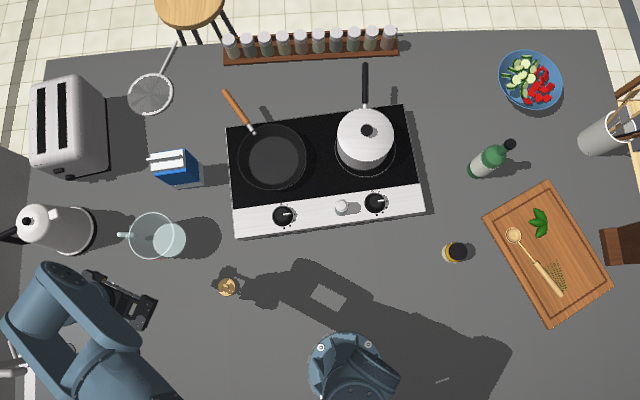

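View pics/side0.png

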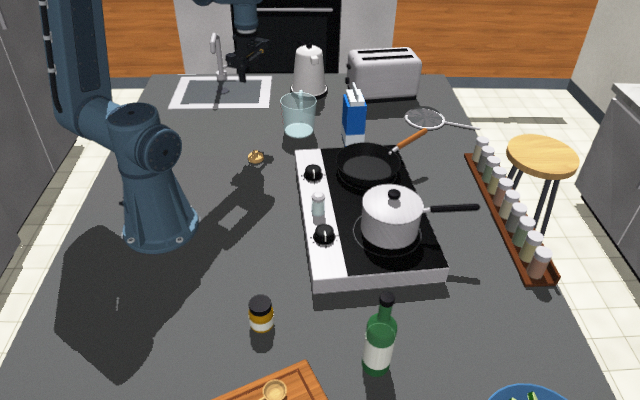

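Top view: frying pan on the left (+y) plate (272,158), saucepan on the right (365,140). The left knob is near (283,216), the right knob near (375,203) and the shaker near (341,207). So left knob goes clockwise (hotter) and right knob goes counterclockwise.

```bash
cat > h.py <<'E'
import numpy as np,cv2
def cam(n): return dict(np.load(n))
def K(c): return np.array([[c["fx"],0,c["cx"]],[0,c["fy"],c["cy"]],[0,0,1.]])
def ray(c,uv,z):
    p=cv2.undistortPoints(np.array(uv,float).reshape(-1,1,2),K(c),c["dist"]).reshape(-1,2)
    d=np.c_[p,np.ones(len(p))]@c["R"]; o=-c["R"].T@c["t"]
    return o+d*((z-o[2])/d[:,2])[:,None]
def cloud(c):
    h,w=c["depth"].shape; uv=np.mgrid[0:h,0:w][::-1].reshape(2,-1).T.astype(float)
    p=cv2.undistortPoints(uv.reshape(-1,1,2),K(c),c["dist"]).reshape(-1,2)
    X=(np.c_[p,np.ones(len(p))]*c["depth"].reshape(-1,1)-c["t"])@c["R"]
    return X.reshape(h,w,3)
E
python3 - <<'E'
from h import *
for n,ks in(("top0.npz",dict(L=(283,216),R=(375,203),S=(341,205))),("side0.npz",dict(L=(313,173),R=(324,234),S=(318,203)))):
    c=cam(n); X=cloud(c)
    for k,(u,v) in ks.items():
        z0,z1=(.083,.101) if k!="S" else (.12,.15)
        w=np.zeros(X.shape[:2],bool); w[v-18:v+18,u-18:u+18]=1
        m=w&(X[...,2]>z0)&(X[...,2]<z1)&(c["depth"]>0)
        if k!="S": m&=(c["img"].mean(2)<110)|1>0
        P=X[m]; (cx,cy),r=cv2.minEnclosingCircle(P[:,:2].astype(np.float32))
        v_,u_=np.nonzero(m)
        print(n,k,m.sum(),"mean",P.mean(0).round(4),"circ",round(cx,4),round(cy,4),"d",round(2*r,4),"rayc",ray(c,[[u_.mean(),v_.mean()]],.092 if k!="S" else .133).round(4))
    # steel strip
    m=((abs(X[...,2]-.066)<.008)&(c["img"].min(2)>120)).astype(np.uint8)
    nn,lab,st,ce=cv2.connectedComponentsWithStats(m); i=1+st[1:,4].argmax()
    v_,u_=np.nonzero(lab==i); P=ray(c,np.c_[u_,v_],.066)[:,:2].astype(np.float32)
    print("strip",st[i],cv2.minAreaRect(P), cv2.boxPoints(cv2.minAreaRect(P)).round(4).tolist())
E
```

```text
top0.npz L 234 mean [0.4582 0.1626 0.0912] circ 0.4585 0.1624 d 0.0514 rayc [[0.4581 0.1626 0.092 ]]
top0.npz R 233 mean [ 0.4809 -0.1159  0.0906] circ 0.4813 -0.1167 d 0.0517 rayc [[ 0.4805 -0.1157  0.092 ]]
top0.npz S 138 mean [ 0.4672 -0.0124  0.1291] circ 0.4681 -0.0128 d 0.0377 rayc [[ 0.4664 -0.0122  0.133 ]]
strip [ 233  183  192   56 4628] ((0.4665970504283905, 0.022373110055923462), (0.08919381350278854, 0.5764222145080566), 4.680123805999756) [[0.3986000120639801, 0.3059999942779541], [0.4456999897956848, -0.2685000002384186], [0.534600019454956, -0.2612000107765198], [0.48750001192092896, 0.3133000135421753]]
side0.npz L 137 mean [0.4592 0.1564 0.0888] circ 0.4613 0.158 d 0.0566 rayc [[0.4591 0.152  0.092 ]]
side0.npz R 215 mean [ 0.4826 -0.1212  0.0892] circ 0.4834 -0.1197 d 0.0533 rayc [[ 0.4824 -0.1242  0.092 ]]
side0.npz S 98 mean [ 0.4687 -0.0212  0.1272] circ 0.4693 -0.0178 d 0.0368 rayc [[ 0.4684 -0.0281  0.133 ]]
strip [ 295  149  155  133 3302] ((0.6001492738723755, 0.024987220764160156), (0.35555917024612427, 0.5809816122055054), 4.826606750488281) [[0.3986000120639801, 0.2994999885559082], [0.4474000036716461, -0.2793999910354614], [0.8016999959945679, -0.24950000643730164], [0.7529000043869019, 0.3294000029563904]]
```

```bash
cat > g.py <<'E'
import numpy as np,sys
from scipy.spatial.transform import Rotation as R
from workcell import arm
def go(x,y,z,yaw):
    """yaw: wanted heading (deg) of tool y; prints turn first, then shift (units) in the turned frame"""
    s=arm.sense(); A=R.from_rotvec(s["ee_rot"]).as_matrix()
    t=np.deg2rad(yaw); yt=np.array([-0+np.cos(t),np.sin(t),0]); zt=np.array([0,0,-1.]); B=np.c_[np.cross(yt,zt),yt,zt]
    print("turn",(R.from_matrix(A.T@B).as_rotvec()/.08).round(2),"shift",(B.T@(np.array([x,y,z])-s["tcp_pos"])/.025).round(2),
      "now",s["tcp_pos"].round(4),"yaw",np.rad2deg(np.arctan2(A[1,1],A[0,1])).round(1),"t",s["time_s"],"F",s["ft_force"].round(1),"gap",s["finger_gap"],"q",s["q"].round(2))
AX=dict(L=(.4585,.161),R=(.4815,-.1175))
def at(k,yaw,z,r=.017):
    p=np.deg2rad(yaw+90); go(AX[k][0]+r*np.cos(p),AX[k][1]+r*np.sin(p),z,yaw)
E
python3 -c "
from g import *
at('L',110,.16)"
```

```text
turn [-0.02 -0.01 -9.86] shift [ -2.45 -16.42   3.8 ] now [0.2445 0.5199 0.2549] yaw 64.8 t 0.1 F [-0.2 -0.2 -0.7] gap 0.08827616965256609 q [ 0.92  0.18  1.61 -0.    1.35 -0.21]
```

```bash
python3 -m handwheel '[[[0,0,0,0,0,-0.98],[0,0,0,0,0,-0.98],[0,0,0,0,0,-0.98],[0,0,0,0,0,-0.98],[0,0,0,0,0,-0.98],[0,0,0,0,0,-0.98],[0,0,0,0,0,-0.98],[0,0,0,0,0,-0.98],[0,0,0,0,0,-0.98],[0,0,0,0,0,-0.98]]]' 1
python3 -m handwheel '[[[-0.2,-1,0,0,0,0],[-0.2,-1,0,0,0,0],[-0.2,-1,0,0,0,0],[-0.2,-1,0,0,0,0],[-0.2,-1,0,0,0,0],[-0.2,-1,0,0,0,0],[-0.2,-1,0,0,0,0],[-0.2,-1,0,0,0,0],[-0.2,-1,0,0,0,0],[-0.2,-1,0,0,0,0],[-0.2,-1,0,0,0,0],[-0.2,-1,0,0,0,0]]]'
python3 -m handwheel '[[[0,-1,0,0,0,0],[0,-1,0,0,0,0],[0,-1,0,0,0,0],[0,-1,0,0,0,0],[0,-0.4,0,0,0,0],[0,0,1,0,0,0],[0,0,1,0,0,0],[0,0,1,0,0,0],[0,0,0.7,0,0,0],[0,0,0,0,0,0],[0,0,0,0,0,0]]]'
python3 - <<'E'
from g import *; import cv2
at('L',110,.113)
c=arm.read_camera("wrist"); np.savez("w1.npz",**c); cv2.imwrite("pics/w1.png",c["img"][:,:,::-1])
E
```

```text
time_s: 1.1
tcp_pos: [0.2446, 0.52, 0.2552]
ee_rot: [0.543, -3.094, 0.001]
ft_force: [0.1, -0.5, 1.3]
finger_gap: 0.0104
grip_force: 0.0
time_s: 2.3
tcp_pos: [0.4027, 0.2571, 0.2554]
ee_rot: [0.538, -3.095, 0.0]
ft_force: [0.4, -0.9, -0.7]
finger_gap: 0.0005
grip_force: 0.0
time_s: 3.4
tcp_pos: [0.4395, 0.1549, 0.1634]
ee_rot: [0.538, -3.094, -0.0]
ft_force: [-0.4, -0.7, 0.7]
finger_gap: 0.0004
grip_force: 0.0
turn [ 0.   -0.01 -0.06] shift [-0.12 -0.03  2.01] now [0.4395 0.1549 0.1634] yaw 109.7 t 3.4 F [-0.4 -0.7  0.7] gap 0.00044138728668494966 q [ 0.08  0.05  1.96  0.    1.14 -1.83]
```

View pics/w1.png

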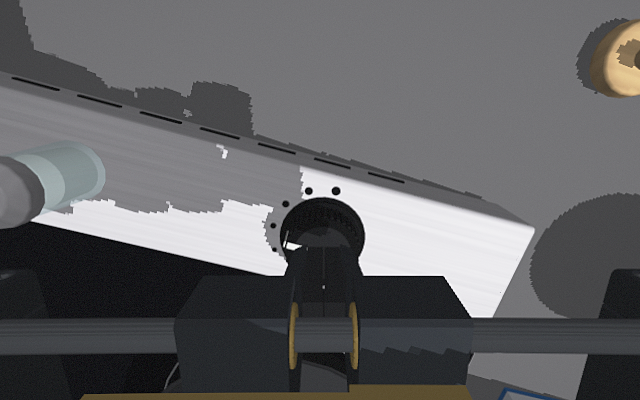

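The wrist view shows the shut fingertips (324,250) over the left knob (322,235), with the white pointer at (290,243), so the position is as planned. Next I lower it and feel for contact.

```bash
python3 -m handwheel '[[[-0.12,-0.03,0.7,0,0,0],[0,0,0.7,0,0,0],[0,0,0.6,0,0,0],[0,0,0.1,0,0,0],[0,0,0,0,0,0],[0,0,0,0,0,0]]]'
python3 -m handwheel '[[[0,0,0.04,0,0,0],[0,0,0,0,0,0]]]' | grep -E "tcp|force"
python3 -m handwheel '[[[0,0,0.04,0,0,0],[0,0,0,0,0,0]]]' | grep -E "tcp|force"
```

```text
time_s: 4.05
tcp_pos: [0.4437, 0.1551, 0.112]
ee_rot: [-0.538, 3.093, -0.0]
ft_force: [1.2, 0.7, 0.4]
finger_gap: 0.0005
grip_force: 0.0
tcp_pos: [0.4432, 0.155, 0.1104]
ft_force: [0.9, -0.0, 0.1]
grip_force: 0.0
tcp_pos: [0.4431, 0.1549, 0.1094]
ft_force: [-1.3, -0.5, 5.0]
grip_force: 2.6
```

```bash
python3 -m handwheel '[[[0,0,0.02,0,0,0],[0,0,0,0,0,0],[0,0,0,0,0,0]]]' | grep -E "tcp|force"
python3 -c "
from g import *
at('L',95,.109);at('L',79,.109)"
```

```text
tcp_pos: [0.4431, 0.1549, 0.1093]
ft_force: [-3.8, -1.0, 10.1]
grip_force: 4.9
turn [-0.    0.01  3.21] shift [0.05 0.19 0.01] now [0.4431 0.1549 0.1093] yaw 109.7 t 4.75 F [-3.8 -1.  10.1] gap 0.0006246164983155461 q [ 0.08  0.14  1.98 -0.    1.02 -1.83]
turn [-0.    0.01  6.7 ] shift [0.12 0.36 0.01] now [0.4431 0.1549 0.1093] yaw 109.7 t 4.75 F [-3.8 -1.  10.1] gap 0.0006246164983155461 q [ 0.08  0.14  1.98 -0.    1.02 -1.83]
```

```bash
python3 -m handwheel '[[[0,0.03,0,0,0,0.6],[0,0.03,0,0,0,0.6],[0,0.03,0,0,0,0.6],[0,0.03,0,0,0,0.6],[0,0.03,0,0,0,0.6]]]' | grep -E "tcp|force"
python3 -c "
from g import *
at('L',79,.109)"
```

```text
tcp_pos: [0.4422, 0.1587, 0.1093]
ft_force: [-4.1, -0.2, 9.4]
grip_force: 4.7
turn [0.   0.01 3.68] shift [0.06 0.21 0.01] now [0.4422 0.1587 0.1093] yaw 95.9 t 5.25 F [-4.1 -0.2  9.4] gap 0.0006128767960441979 q [ 0.09  0.14  1.98  0.    1.02 -1.58]
```

```bash
python3 -m handwheel '[[[0,0.03,0,0,0,0.6],[0,0.03,0,0,0,0.6],[0,0.03,0,0,0,0.6],[0,0.03,0,0,0,0.6],[0,0.03,0,0,0,0.6],[0,0.03,0,0,0,0.6],[0,0,0,0,0,0],[0,0,0,0,0,0]]]' | grep -E "tcp|force"
python3 - <<'E'
from g import *; import cv2
at('L',79,.109)
c=arm.read_camera("wrist"); np.savez("w2.npz",**c); cv2.imwrite("pics/w2.png",c["img"][130:330,170:470][:,:,::-1])
E
```

```text
tcp_pos: [0.4422, 0.1637, 0.1093]
ft_force: [-3.3, 2.8, 9.7]
grip_force: 4.7
turn [0.02 0.01 0.1 ] shift [0.02 0.02 0.01] now [0.4422 0.1637 0.1093] yaw 79.5 t 6.05 F [-3.3  2.8  9.7] gap 0.00035741238677260796 q [ 0.1   0.15  1.98  0.    1.02 -1.29]
```

View pics/w2.png

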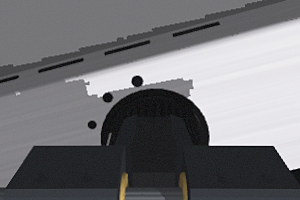

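The pointer is hidden behind the fingers here, though the dots around the knob are visible. I'll lift off and look from above.

```bash
python3 -m handwheel '[[[0,0,-0.4,0,0,0],[0,0,-1,0,0,0],[0,0,-1,0,0,0],[1,0,-1,0,0,0],[1,0,0,0,0,0],[0,0,0,0,0,0],[0,0,0,0,0,0]]]' | grep -E "time|tcp|force"
python3 - <<'E'
from g import *; import cv2
c=arm.read_camera("wrist"); np.savez("w3.npz",**c); cv2.imwrite("pics/w3.png",c["img"][:,:,::-1])
at('R',80,.17)
E
```

```text
time_s: 6.8
tcp_pos: [0.393, 0.1721, 0.1936]
ft_force: [-0.7, -0.3, -0.2]
grip_force: 0.0
turn [ 0.    0.01 -0.11] shift [ -4.8  -10.79   0.94] now [0.3933 0.172  0.1934] yaw 79.5 t 6.85 F [0.1 0.1 0.1] gap 0.0007343806643118741 q [ 0.13 -0.09  2.02 -0.    1.21 -1.25]
```

View pics/w3.png

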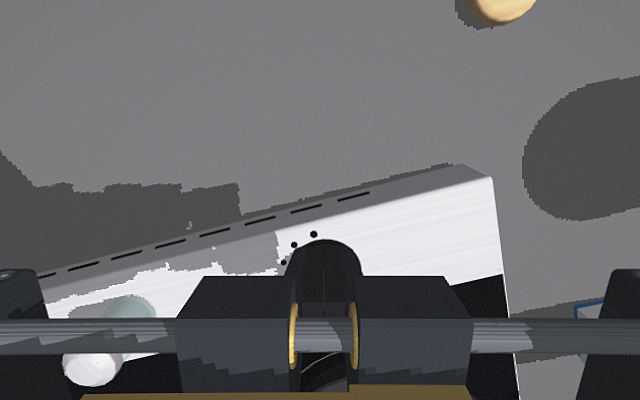

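The knob is mostly hidden behind the fingers in this view. I'll move on to the right knob and check the left one with the fixed cameras.

```bash
python3 -m handwheel '[[[0,-0.98,0,0,0,0],[0,-0.98,0,0,0,0],[0,-0.98,0,0,0,0],[0,-0.98,0,0,0,0],[0,-0.98,0,0,0,0],[0,-0.98,0,0,0,0],[0,-0.98,0,0,0,0],[0,-0.98,0,0,0,0],[0,-0.98,0,0,0,0],[0,-0.98,0,0,0,0],[0,-0.98,0,0,0,0],[0,0,0,0,0,0]]]' | grep -E "time|tcp"
python3 - <<'E'
from g import *; import cv2
ims=[]
for n,u,v in(("top",283,216),("side",313,173)):
    c=arm.read_camera(n); np.savez(n+"1.npz",**c); o=np.load(n+"0.npz")["img"]
    ims.append(np.hstack([cv2.resize(i[v-25:v+25,u-25:u+25],(300,300),interpolation=2) for i in(o,c["img"])]))
cv2.imwrite("pics/cmp1.png",np.vstack(ims)[:,:,::-1])
at('R',80,.17)
E
```

```text
time_s: 8.05
tcp_pos: [0.3437, -0.0955, 0.1933]
turn [ 0.01 -0.01 -0.15] shift [-4.92  0.    0.92] now [ 0.3436 -0.0932  0.193 ] yaw 79.3 t 8.15 F [ 0.  -0.5 -0.3] gap 0.0005197280414399231 q [-0.6  -0.29  2.18  0.    1.24 -1.99]
```

View pics/cmp1.png

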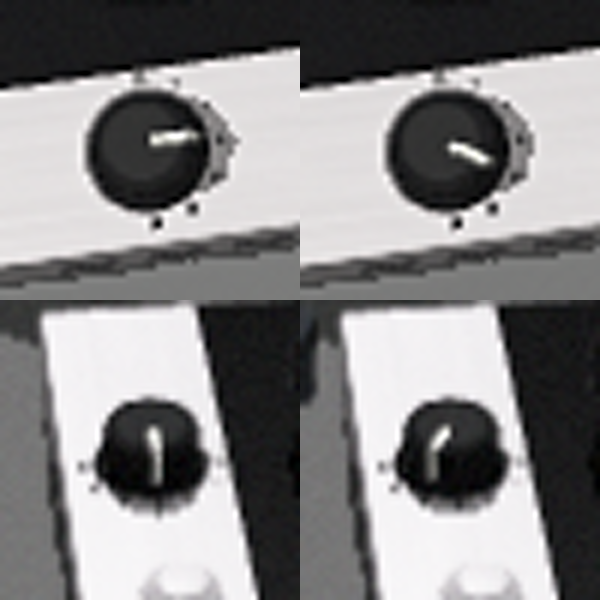

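The left knob's pointer has gone from about +5° to about -28° in the top view, which is one click clockwise. Now the right knob.

```bash
python3 -m handwheel '[[[-0.9,0,0,0,0,-0.15],[-1,0,0,0,0,0],[-1,0,0,0,0,0],[-1,0,0,0,0,0],[-1,0,0,0,0,0],[0,0,1,0,0,0],[0,0,1,0,0,0],[0,0,0.8,0,0,0],[0,0,0.4,0,0,0],[0,0,0,0,0,0],[0,0,0,0,0,0]]]' | grep -E "time|tcp|force"
python3 -c "
from g import *
at('R',80,.1095)"
```

```text
time_s: 9.25
tcp_pos: [0.4646, -0.1137, 0.1137]
ft_force: [0.4, -0.6, 0.3]
grip_force: 0.0
turn [-0.    0.01  0.04] shift [-0.01 -0.03  0.17] now [ 0.4646 -0.1137  0.1137] yaw 80.2 t 9.25 F [ 0.4 -0.6  0.3] gap 0.000686717022495603 q [-0.49  0.15  1.96  0.    1.03 -1.89]
```

```bash
python3 -m handwheel '[[[0,-0.03,0.08,0,0,0],[0,0,0.06,0,0,0],[0,0,0,0,0,0]]]' | grep -E "tcp|force"
python3 -m handwheel '[[[0,0,0.04,0,0,0],[0,0,0,0,0,0],[0,0,0,0,0,0]]]' | grep -E "tcp|force"
```

```text
tcp_pos: [0.4642, -0.1149, 0.1101]
ft_force: [-0.6, -0.9, -0.2]
grip_force: 0.0
tcp_pos: [0.4643, -0.115, 0.1094]
ft_force: [-2.5, 0.6, 4.9]
grip_force: 2.8
```

```bash
python3 -m handwheel '[[[0,0,0.02,0,0,0],[0,0,0,0,0,0],[0,0,0,0,0,0]]]' | grep -E "tcp|force"
python3 -m handwheel '[[[0,-0.03,0,0,0,-0.6],[0,-0.03,0,0,0,-0.6],[0,-0.03,0,0,0,-0.6],[0,-0.03,0,0,0,-0.6],[0,-0.03,0,0,0,-0.6]]]' | grep -E "tcp|force"
python3 -c "
from g import *
at('R',110,.109)"
```

```text
tcp_pos: [0.4642, -0.115, 0.1093]
ft_force: [-3.9, 2.0, 10.2]
grip_force: 5.2
tcp_pos: [0.4642, -0.1191, 0.1093]
ft_force: [-4.0, -0.9, 8.6]
grip_force: 4.4
turn [-0.02  0.01 -3.49] shift [ 0.01 -0.18  0.01] now [ 0.4642 -0.1191  0.1093] yaw 94.0 t 10.65 F [-4.  -0.9  8.6] gap 0.0002485795222594303 q [-0.5   0.16  1.96 -0.    1.02 -2.14]
```

```bash
python3 -m handwheel '[[[0,-0.03,0.01,0,0,-0.6],[0,-0.03,0,0,0,-0.6],[0,-0.03,0,0,0,-0.6],[0,-0.03,0,0,0,-0.6],[0,-0.03,0,0,0,-0.6],[0,-0.03,0,0,0,-0.6],[0,0,0,0,0,0],[0,0,0,0,0,0]]]' | grep -E "tcp|force"
python3 -m handwheel '[[[0,0,-0.4,0,0,0],[0,0,-1,0,0,0],[0,0,-1,0,0,0],[1,0,-1,0,0,0],[1,0,0,0,0,0],[1,0,0,0,0,0],[1,0,0,0,0,0],[1,0,0,0,0,0],[0,0,0,0,0,0],[0,0,0,0,0,0]]]' | grep -E "time|tcp|force"
python3 - <<'E'
from g import *; import cv2
ims=[]
for n,u,v in(("top",375,203),("side",324,234)):
    c=arm.read_camera(n); np.savez(n+"2.npz",**c); o=np.load(n+"0.npz")["img"]
    ims.append(np.hstack([cv2.resize(i[v-25:v+25,u-25:u+25],(300,300),interpolation=2) for i in(o,c["img"])]))
cv2.imwrite("pics/cmp2.png",np.vstack(ims)[:,:,::-1])
E
```

```text
tcp_pos: [0.4653, -0.1242, 0.1093]
ft_force: [-3.0, -3.2, 9.3]
grip_force: 4.3
time_s: 12.45
tcp_pos: [0.3475, -0.1667, 0.1935]
ft_force: [-0.4, 0.7, -0.1]
grip_force: 0.0
```

View pics/cmp2.png

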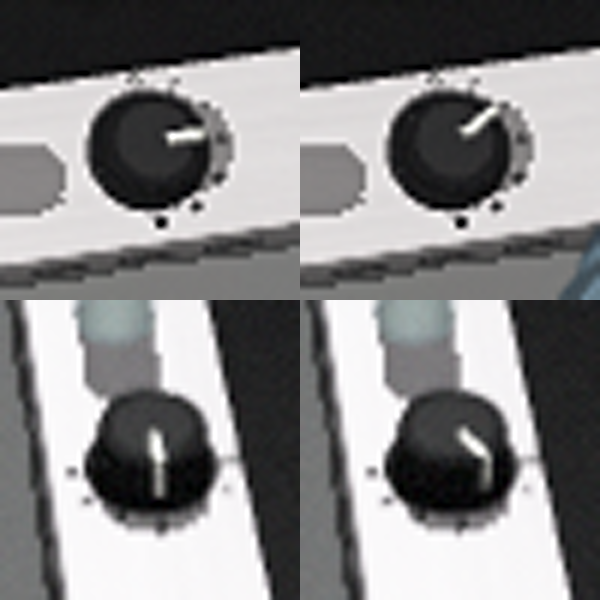

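The right knob's pointer has gone from about +5° to about +37°, which is one click counterclockwise. The arm is clear of everything, so I'm handing in.

```bash
python3 -c "
from workcell import arm
print(arm.job_done())"
```

```text
the job is handed in; nothing more can be done
None
```

The job is handed in (no verdict was returned): in the camera views the knob in front of the saucepan (right) is one click lower and the one in front of the frying pan (left) one click higher, with the arm lifted clear at about 12.5 s.

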